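Set the bar vise one notch closer and clamp a tube with the star wheel

ROBOT

A 6-joint arm with a two-finger parallel gripper is mounted at the origin on the work surface. World frame = base frame: x ahead of the robot, y to its left, z up, the work surface at z = 0. Lengths are in m, angles in rad, forces in N, time in s.
With the tool pointing down it reaches from about 0.3 to 0.95 m from the base axis. Payload 3.1 kg.
Tool frame: the origin (TCP) lies on the centre line of the jaws, within the pads' length; the fingertips stand 19 mm ahead of it and the grasp point (between the pads) is the TCP (env.tips_ahead is the distance from the TCP to the fingertips, in m); z points along the fingers, y is the line along which they close (so a half turn about z gives the same grasp; the last joint's range is limited). The gripper opens to 85 mm and grips with 20 to 120 N. Pads are 22 mm wide; open, the fingers measure 114 mm over their backs; the gripper's body (76 mm by 85 mm) begins 54 mm behind the grasp point. The pads swing forward as they close: fully open they stand 13 mm farther back than shut.
Start: joints at [-1.244, 0.308, 1.634, -0, 1.2, -0.07], TCP at [0.242, -0.576, 0.25] pointing down, gripper open.
Joint ranges: [-3.06, 3.06], [-0.79, 1.96], [0.05, 2.63], [-1.19, 4.34], [0.05, 2.64], [-2.94, 2.94]. Speed limits (rad/s): [2.79, 2.79, 3.14, 3.14, 3.14, 3.14].

INTERFACE

Orientations are given as a unit quaternion [w, x, y, z].
In Python, from plant import status, eyes, env gives the robot as it stands.
- The arm moves only by the tool drive_tool, never from a script. Its argument "deltas" is a list of rows, each an object of numbers: "tx", "ty", "tz": the shift along the world's x, y, z in m; "spin": the turn about the world's z in degrees; "hand": the finger opening in m, from 0 to 0.0854. In form: [{"tx": .., "ty": .., "tz": .., "spin": .., "hand": ..}, ...]. A call has 1 to 20 rows; each row shifts and turns the commanded pose from where the row before left it; what a row does not reach is not made up. A row lasts 1/10 s, in which the tool goes at most 50 mm and 8.59 degrees, less where a joint would pass 70% of its speed; a pose out of reach is approached as far as the arm can. A call with a gripper value outside its range is refused whole. The fingers move at their own pace and stop on an object; "grip_force" is the grip in N (left out, the last holds). Time passes only in rows, so rows that do not move let the fingers close. It gives the time, the measured TCP pose, the force, the opening and the grip force at its end, in the units of the state.
- status.get_state(): the state, without advancing time (a new reading comes with each control period).
- eyes.get_image(name): name is "scene" or "side" or "wrist"; returns a dict with "image" (400x640x3 uint8, red, green, blue), "vertical_fov" (degrees; the focal length in pixels is half the picture's height over the tangent of half this angle, whatever the lens; pixels are square), "cx", "cy" (the principal point, pixels), "world_to_cam" (4x4, takes a point from world to camera coordinates). Camera axes: x right, y down, z forward; pixel columns grow to the right and rows downward; lengths in m; the calibration is good to about 2 mm. The wrist camera is an equidistant fisheye: a pixel r from the principal point sees the ray r / f radians off the axis. A picture is of the moment at which its call begins. There is no depth.
- env.sign_off(): hands the job in; it is judged then, once.
The state is a dict: "time": time; "q": joint angles; "joint_velocities": joint speeds; "joint_torque": joint torques, N m; "tcp_pos": TCP position; "ee_rot": TCP orientation; "contact_force": force on the tool from outside, world axes, zero at the start; "wrist_torque": the same for the moment, N m; "opening": finger opening in m; "grip_force": force on a finger pad.
Only numpy, scipy, OpenCV 4.12 (cv2) and the standard library are available. Lean on these libraries where they do the work, as an engineer would, in place of code of your own. Each camera call takes 0.05 s, during which the arm holds its last target. There are 200 camera calls.

TASK

Clamp the steel tube in the bar vise, ready for filing: pull up the spring knob, slide the stop jaw one notch towards the star wheel and let the pin drop fully home, then wind the star wheel tight by pushing one arm after another, top away from you, until you feel the jaws hold the tube properly tight, but do not force it so hard that the tube dents. Let go of everything at the end, leave the tube lying flat on the bed, and leave the hammer, wire brush and magnet square where they lie.

Things in the scene. Friction and masses are not known exactly. Their poses are not given: they have to be found in the camera images.
- vise: Grey and bare steel bar vise bolted to the bench: bed 395 x 90 mm, top at z 55 mm, star wheel at its right end, indexed stop jaw at its left. Origin on the bench, 50 mm from mid-bed towards the wheel; y runs along the bed towards the stop jaw, x away from the robot, z up. Screw axis along y at x 0, z 93 mm. The nut head fills y -145 to -105 mm, x +-44 mm, up to z 129 mm.
- knob_center (a point): Centre of the black spring knob on the stop jaw: upright cylinder 32 mm in diameter, 32 mm high (16 mm above and below this point). When home, a 34 mm collar ends 4 mm below its underside and the jaw's plate (to z 119 mm) stands 34 mm from its axis on the wheel side. Pull it straight up to lift the index pin; while held up, it moves the jaw along.
- plunger (a joint): Lift of the index pin in m: 0 = fully down in a slot (home), at most 0.020. The 12 mm pin sits about 12 mm deep in its slot, so it clears the bed from about 0.013. Lifting takes 7 N at home, 12 N at full lift. Let go, it snaps down into a slot below, or rests on the land between two slots.
- stop_jaw (a joint): Travel of the stop jaw along the bed in m: 0 = notch at the start, positive towards the star wheel (vise -y). Slots are 30 mm apart, the next is at 0.030; about 1.5 mm play each way. With the pin up it slides against 4 N; a tube in its way is pushed along (up to 9 N more). At 0 its clamping face is at vise y +85 mm; with the pin in this notch the screw is too short to reach.
- wheel_hub (a point): Centre of the dark steel star wheel, on the screw axis in the plane of its arms (vise y -190 mm plus the screw's advance). Hub 46 mm in diameter; five round arms 13 mm thick, 72 degrees apart, in the upright plane across the bed, each with a 19 mm ball at its end; ends 83 mm from the axis. The nut head stands 30 to 40 mm away.
- star_wheel (a joint): Angle of the star wheel in rad, 0 to 11.5, starts 2.9 to 4.2. At 0 one arm points straight up, the others every 1.2566 rad. Growing = tightening: the upper arms move away from the robot (vise +x) and the screw advances 12 mm per turn. Runs free with 2 N at the arm ends, stays where left, also when tight. A low arm rubs on what pushes it and feels stiffer. Tight after 0.6 to 0.9 turn.
- screw_jaw: Jaw pushed by the screw along vise +y; 82 mm wide, 22 mm thick, to z 118 mm. Origin: mid-face at bed-top height. With the tube against both jaws, wheel torque climbs over about 1/4 turn: some 0.12 N m + 0.0055 N m per N of clamping. Properly tight: about 0.8 N m (12 N level on an upright arm, 65 mm from the axis; 125 N on the tube). Under 0.4 N m is loose; over 1.6 N m (25 N) dents the tube.
- tube: Workpiece: bare steel rectangular tube offcut, 100 mm wide along the vise's y, 60 mm high, 90 mm long along x (open ends towards and away from the robot), 5 mm wall, 0.6 to 1.1 kg, lying loose on the bed between the jaws. Origin: centre of its underside.
- hammer: Bystander: hammer, 300 mm long, wooden handle, lying on the bench beyond the vise.
- wire_brush: Bystander: wire brush with wooden handle, 240 mm long, lying on the bench left of the vise.
- magnet_square: Bystander: flat triangular red welding magnet square, about 110 x 110 x 20 mm, lying on the bench to the right. Origin under its middle.
Things that resemble listed ones, but are neither listed nor needed, are in the scene too. What is meant by the tube is not green, turquoise or yellow, and is the smaller of those in its own colour.

How it is judged:
On the way:
1. the stop jaw stands in the next notch with its pin fully home (value of joint stop_jaw between 0.022 and 0.038 m and value of joint plunger below 0.002 m), for 0.2 s.
At the end, for the whole second after the job is handed in: Stop jaw 30 mm (within 8) nearer the wheel, pin home (under 2 mm up); screw jaw presses the tube with over 50 N; tube flat on the bed (tilt under 0.06 rad, under 4 mm off the bed), within 25 mm of the bed's centre line; wheel at rest (all of step 1 and contact force between screw_jaw and tube above 50 N and z of tube in the frame of vise below 0.059 m and angle between tube's own z axis and vertical below 0.06 rad and x of tube in the frame of vise between -0.025 and 0.025 m and velocity of joint star_wheel between -0.1 and 0.1 rad/s); the robot touches nothing.
It fails at once if the tube is dented: more than 280 N between the screw jaw and the tube (contact force between screw_jaw and tube above 280 N).
It fails at once if the hammer is disturbed (moved more than 30 mm) (distance of hammer from where it was at the start of the episode above 0.03 m).
It fails at once if the wire brush is disturbed (moved more than 30 mm) (distance of wire_brush from where it was at the start of the episode above 0.03 m).
It fails at once if the magnet square is disturbed (moved more than 30 mm) (distance of magnet_square from where it was at the start of the episode above 0.03 m).
It also fails if it takes over 64 s, if anything falls off the work surface, if the arm or the gripper's body presses on something with over 40 N, if the wrist force passes 120 N, or if a joint passes its speed limit or range.

## Working session

There is one attempt and no reset: what is moved stays moved. The work goes in short steps, Python scripts to look and compute and a tool call to move; the robot and the scene stay as the last step left them, time stands still between calls to the robot, and variables do not carry over. Pictures are saved under pics/ and viewed, at most 10 in all, crops included, and the job is handed in when it is done.

Besides the shell and the picture viewer there is one more tool, called after ">>>" as a command line: name --argument value ..., lists and objects as JSON in quotes. drive_tool: Moves the arm, as the interface text tells. Its arguments: {"type":"object","properties":{"deltas":{"type":"array"},"grip_force":{"type":"number"}},"required":["deltas"]}

```bash
mkdir -p pics; ls
cat > h.py <<'E'
import numpy as np,cv2
from plant import status,eyes,env
def snap(n,f):
    d=eyes.get_image(n); cv2.imwrite('pics/'+f+'.png',d['image'][:,:,::-1]); np.savez('pics/'+f,**{k:d[k] for k in d}); return d
def F(d): return 200/np.tan(np.radians(float(d['vertical_fov']))/2)
def ray(d,u,v,fish=False):
    f=F(d); a=np.array([(u-d['cx'])/f,(v-d['cy'])/f])
    if fish:
        r=np.hypot(*a); c=np.array([*(a/max(r,1e-9)*np.sin(r)),np.cos(r)])
    else: c=np.array([*a,1.]); c/=np.linalg.norm(c)
    T=np.array(d['world_to_cam']); R=T[:3,:3]
    return -R.T@T[:3,3],R.T@c
def onz(d,u,v,z,fish=False):
    o,r=ray(d,u,v,fish); return o+r*(z-o[2])/r[2]
def proj(d,p,fish=False):
    T=np.array(d['world_to_cam']); c=T[:3,:3]@np.array(p)+T[:3,3]; f=F(d)
    if fish:
        n=np.hypot(c[0],c[1]); a=np.arctan2(n,c[2]); return d['cx']+f*a*c[0]/n,d['cy']+f*a*c[1]/n
    return d['cx']+f*c[0]/c[2],d['cy']+f*c[1]/c[2]
def tri(*rs):
    A=0;b=0
    for o,r in rs:
        M=np.eye(3)-np.outer(r,r);A=A+M;b=b+M@o
    return np.linalg.solve(A,b)
def load(f): return dict(np.load('pics/'+f+'.npz'))
E
python3 - <<'E'
from h import *
for n in('scene','side'):
    d=snap(n,n+'0'); print(n,d['vertical_fov'],d['cx'],d['cy'],ray(d,320,200))
print(status.get_state())
a=[cv2.imread(f'pics/{n}0.png') for n in('scene','side')]
E
```

```text
pics
scene 55.85010362149948 316.85338659157145 199.15882285629002 (array([1.02177613, 0.31854204, 1.01819121]), array([-0.43849151, -0.25884781, -0.86065266]))
side 54.47945207035896 312.4988360336181 192.77447082577996 (array([0.20826853, 0.73758435, 0.68850272]), array([ 0.34838672, -0.705552  , -0.61710863]))
{'time': 0.1, 'q': array([-1.24365431e+00,  3.08930622e-01,  1.63504422e+00,  5.15213621e-07,
        1.19973158e+00, -6.97124462e-02]), 'joint_velocities': array([-0.00017983, -0.00142168, -0.00163763, -0.00063088,  0.00041635,
        0.00121594]), 'joint_torque': array([-5.13254872e-04, -4.16407549e+01, -2.77644396e+01, -4.78722666e-05,
        4.02589008e-03, -1.56598003e-05]), 'tcp_pos': array([ 0.24131438, -0.57576777,  0.24916115]), 'ee_rot': array([-1.04816806e-03,  9.80377298e-01,  1.97127465e-01, -1.35422786e-04]), 'contact_force': array([-0.22393263,  0.25625773,  0.05276639]), 'wrist_torque': array([-0.02460946, -0.01755608, -0.01456733]), 'grip_force': 0.0, 'opening': 0.08552667868986641}
```

View pics/scene0.png

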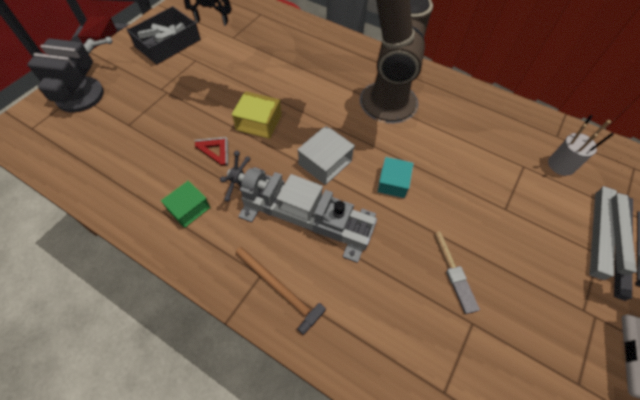

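View pics/side0.png

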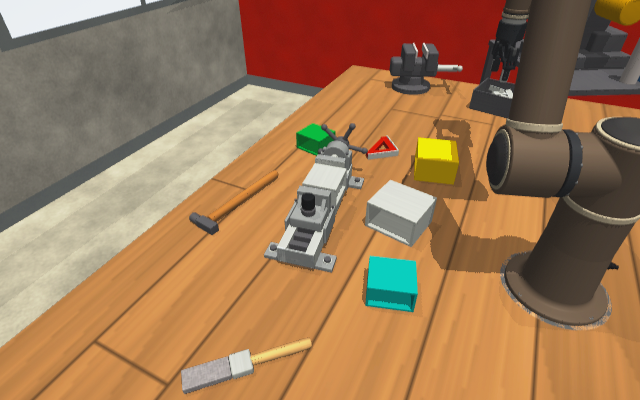

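Candidates for the tube: light-grey box in the vise, scene (300,195) / side (325,178); larger grey box on the bench, scene (326,155); yellow (257,113), turquoise (396,177), green (186,203). I choose the one in the vise: grey and the smaller of the two. The black spring knob is at scene (339,208) / side (308,203), and the star wheel at scene (236,175) / side (340,140). Next, a close crop to check.

Run:
```python
from h import *
s=load('scene0');d=load('side0')
# black knob masks
def dark(im,x0,x1,y0,y1):
    h=im[y0:y1,x0:x1].max(2)<45
    n,l,st,c=cv2.connectedComponentsWithStats(h.astype(np.uint8)); i=1+np.argmax(st[1:,4]); return c[i]+[x0,y0],st[i]+[x0,y0,0,0,0]
ks,a=dark(s['image'],325,355,195,225);kd,b=dark(d['image'],295,325,188,222)
print(ks,a,kd,b)
r1=ray(s,*ks);r2=ray(d,*kd);p=tri(r1,r2);print('knob',p,[proj(x,p) for x in(s,d)])
A=cv2.resize(s['image'][140:270,215:385],None,fx=4,fy=4,interpolation=2)[:, :, ::-1]
B=cv2.resize(d['image'][110:275,260:400],None,fx=3.6,fy=3.6,interpolation=2)[:,:,::-1]
cv2.imwrite('pics/cropA.png',A);cv2.imwrite('pics/cropB.png',B);print(A.shape,B.shape)
```

```text
[338.50413223 208.71900826] [334 202  10  15 121] [307.92021277 201.54787234] [302 194  13  16 188]
knob [0.55596906 0.1025273  0.11480518] [(np.float64(338.2485055083508), np.float64(207.9066845997087)), (np.float64(307.1280797631487), np.float64(202.13200947180292))]
(520, 680, 3) (594, 504, 3)
```

View pics/cropA.png

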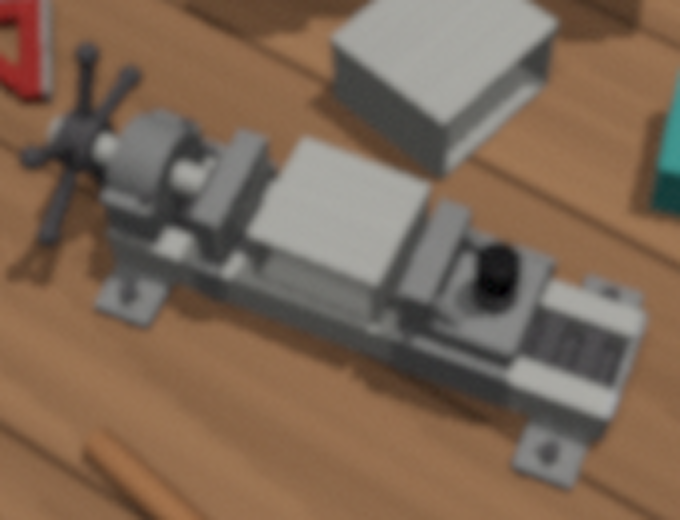

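View pics/cropB.png

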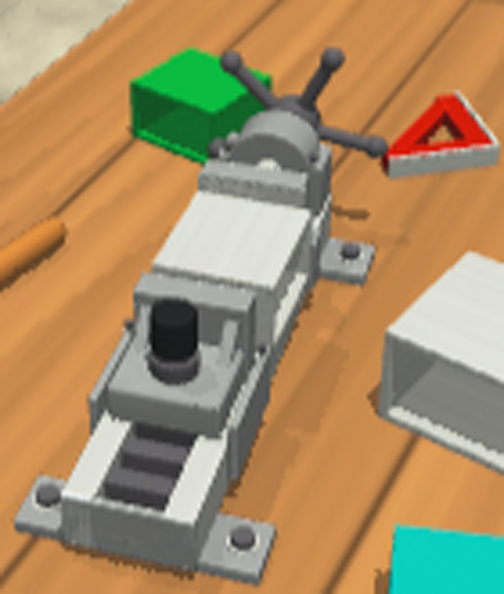

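The crops confirm the choice: the grey tube lies in the vise between the screw jaw and the stop jaw, with the larger grey box apart on the bench. In crop A the hub is at (80,140), with balls at (86,50), (130,75), (33,157), (48,235). In crop B the hub is at about (293,112), with balls at (232,62), (333,58), (376,150).

Run:
```python
from h import *
s=load('scene0');d=load('side0')
A=lambda u,v:(215+(u+.5)/4-.5,140+(v+.5)/4-.5)
B=lambda u,v:(260+(u+.5)/3.6-.5,110+(v+.5)/3.6-.5)
hub=tri(ray(s,*A(80,140)),ray(d,*B(293,112)));print('hub',hub)
hz=onz(s,*A(80,140),.093);print(hz,onz(d,*B(293,112),.093))
k=np.array([.556,.1025]);v=k-hub[:2];print('dist',np.linalg.norm(v),'axis',v/np.linalg.norm(v))
# bed end corners z=.055 : scene crop A (643,315),(607,415) ; side B (62,498),(195,520)
c=[onz(s,*A(643,315),.055),onz(s,*A(605,415),.055),onz(d,*B(62,498),.055),onz(d,*B(195,520),.055)];print(np.array(c))
Y=v/np.linalg.norm(v);X=np.array([Y[1],-Y[0]])
for n,im,T in(('s',s,A),('d',d,B)):
  for u,w in([(86,50),(130,75),(33,157),(48,235)] if n=='s' else [(232,62),(333,58),(376,150)]):
    o,r=ray(im,*T(u,w)); t=((hub[:2]-o[:2])@Y)/(r[:2]@Y); p=o+t*r
    x=(p[:2]-hub[:2])@X; z=p[2]-.093; print(n,round(x,4),round(z,4),'r',np.hypot(x,z),'ang from up toward +x',np.degrees(np.arctan2(x,z)))
```

```text
hub [ 0.61238519 -0.21842463  0.10095346]
[ 0.6122295 -0.219188   0.093    ] [ 0.61723081 -0.2378841   0.093     ]
dist 0.32584030978218675 axis [-0.17304547  0.98491384]
[[0.49740423 0.19630512 0.055     ]
 [0.58129657 0.21060144 0.055     ]
 [0.57584505 0.21584563 0.055     ]
 [0.49163705 0.19540862 0.055     ]]
s -0.0334 0.0688 r 0.07646873968468733 ang from up toward +x -25.89650517194564
s -0.0745 -0.0113 r 0.07537690296283112 ang from up toward +x -98.5876621545959
s 0.0509 0.0484 r 0.07019932326194295 ang from up toward +x 46.433862561253804
s 0.064 -0.0372 r 0.07406265898517223 ang from up toward +x 120.17096757413869
d 0.0504 0.0507 r 0.07150739077719065 ang from up toward +x 44.803115140563676
d -0.0347 0.0663 r 0.07487273790585358 ang from up toward +x -27.645787448993584
d -0.0755 -0.0136 r 0.0767588850769473 ang from up toward +x -100.20457948423535
```

>>> drive_tool --deltas '[{"tx": 0.0175, "ty": 0.0377, "spin": 4.3}, {"tx": 0.0175, "ty": 0.0377, "spin": 4.3}, {"tx": 0.0175, "ty": 0.0377, "spin": 4.3}, {"tx": 0.0175, "ty": 0.0377, "spin": 4.3}, {"tx": 0.0175, "ty": 0.0377, "spin": 4.3}, {"tx": 0.0175, "ty": 0.0377, "spin": 4.3}, {"tx": 0.0175, "ty": 0.0377, "spin": 4.3}, {"tx": 0.0175, "ty": 0.0377, "spin": 4.3}, {"tx": 0.0175, "ty": 0.0377, "spin": 4.3}, {"tx": 0.0175, "ty": 0.0377, "spin": 4.3}, {"tx": 0.0175, "ty": 0.0377, "spin": 4.3}, {"tx": 0.0175, "ty": 0.0377, "spin": 4.3}, {"tx": 0.0175, "ty": 0.0377, "spin": 4.3}, {"tx": 0.0175, "ty": 0.0377, "spin": 4.3}, {"tx": 0.0175, "ty": 0.0377, "spin": 4.3}, {"tx": 0.0175, "ty": 0.0377, "spin": 4.3}, {"tx": 0.0175, "ty": 0.0377, "spin": 4.3}, {"tx": 0.0175, "ty": 0.0377, "spin": 4.3}, {}, {}]'

```text
invalid input at $.deltas[0]: expected keys tx, ty, tz, spin, hand
```

Run:
```python
from h import *
d=snap('wrist','w1');st=status.get_state();print(st['tcp_pos'],st['ee_rot'],st['contact_force'],ray(d,320,200,True),proj(d,[.556,.1025,.131],True))
```

```text
[ 0.24132459 -0.57588805  0.24932681] [-8.77394642e-04  9.80379849e-01  1.97115616e-01 -1.23822516e-04] [ 0.30910426  0.1011393  -0.02510504] (array([ 0.30698197, -0.54948545,  0.37316109]), array([-0.24966044, -0.10181435, -0.96296599])) (np.float64(13.246493340839947), np.float64(-118.88358540882277))
```

View pics/w1.png

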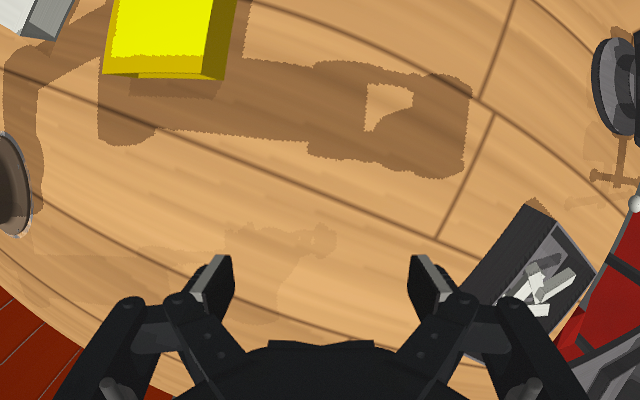

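The move was refused because every row needs all its keys. The picture therefore shows the start pose: yellow box at (170,40), fingertips at (220,270) and (425,270). I'll resend with full rows.

>>> drive_tool --deltas '[{"tx": 0.0175, "ty": 0.0377, "tz": 0, "spin": 4.3, "hand": 0.07}, {"tx": 0.0175, "ty": 0.0377, "tz": 0, "spin": 4.3, "hand": 0.07}, {"tx": 0.0175, "ty": 0.0377, "tz": 0, "spin": 4.3, "hand": 0.07}, {"tx": 0.0175, "ty": 0.0377, "tz": 0, "spin": 4.3, "hand": 0.07}, {"tx": 0.0175, "ty": 0.0377, "tz": 0, "spin": 4.3, "hand": 0.07}, {"tx": 0.0175, "ty": 0.0377, "tz": 0, "spin": 4.3, "hand": 0.07}, {"tx": 0.0175, "ty": 0.0377, "tz": 0, "spin": 4.3, "hand": 0.07}, {"tx": 0.0175, "ty": 0.0377, "tz": 0, "spin": 4.3, "hand": 0.07}, {"tx": 0.0175, "ty": 0.0377, "tz": 0, "spin": 4.3, "hand": 0.07}, {"tx": 0.0175, "ty": 0.0377, "tz": 0, "spin": 4.3, "hand": 0.07}, {"tx": 0.0175, "ty": 0.0377, "tz": 0, "spin": 4.3, "hand": 0.07}, {"tx": 0.0175, "ty": 0.0377, "tz": 0, "spin": 4.3, "hand": 0.07}, {"tx": 0.0175, "ty": 0.0377, "tz": 0, "spin": 4.3, "hand": 0.07}, {"tx": 0.0175, "ty": 0.0377, "tz": 0, "spin": 4.3, "hand": 0.07}, {"tx": 0.0175, "ty": 0.0377, "tz": 0, "spin": 4.3, "hand": 0.07}, {"tx": 0.0175, "ty": 0.0377, "tz": 0, "spin": 4.3, "hand": 0.07}, {"tx": 0.0175, "ty": 0.0377, "tz": 0, "spin": 4.3, "hand": 0.07}, {"tx": 0.0175, "ty": 0.0377, "tz": 0, "spin": 4.4, "hand": 0.07}, {"tx": 0, "ty": 0, "tz": -0.02, "spin": 0, "hand": 0.07}, {"tx": 0, "ty": 0, "tz": 0, "spin": 0, "hand": 0.07}]' --grip_force 40

```text
time: 2.15
tcp_pos: [0.5545, 0.1031, 0.2273]
ee_rot: [-0.002, 0.64, 0.768, -0.002]
contact_force: [-0.8, 0.6, -0.9]
opening: 0.07
grip_force: 0.0
```

Run:
```python
from h import *
d=snap('wrist','w2');st=status.get_state();print(st['tcp_pos'],st['ee_rot'],st['contact_force'],proj(d,[.556,.1025,.131],True))
```

```text
[0.55480803 0.10236505 0.22831378] [-0.00163941  0.64081699  0.76768953 -0.00191719] [ 0.13621173 -0.49171948  0.50704405] (np.float64(324.56662477463277), np.float64(212.78921488234863))
```

View pics/w2.png

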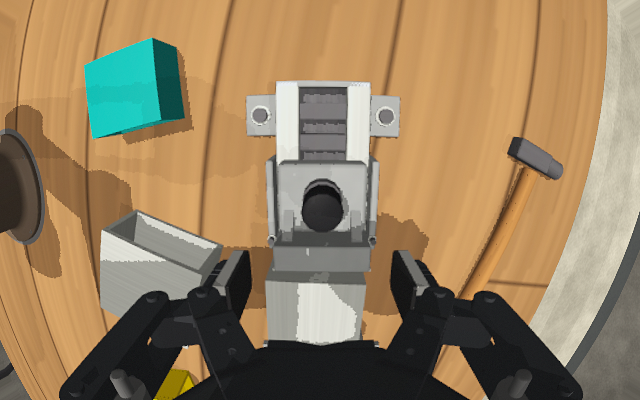

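The knob top is at (322,211), against a predicted (324.6,212.8). The vise runs straight up the picture, so the yaw is right, and the fingers at (235,275) and (405,275) straddle it. I'll refine once.

Run:
```python
from h import *
d=load('w2');im=d['image'][180:240,295:350].max(2)
m=(im<60).astype(np.uint8);n,l,st,c=cv2.connectedComponentsWithStats(m);i=1+np.argmax(st[1:,4]);print(st[i]+[295,180,0,0,0])
cs,_=cv2.findContours((l==i).astype(np.uint8),0,1);(u,v),r=cv2.minEnclosingCircle(cs[0]);u+=295;v+=180;print(u,v,r)
for z in(.125,.131,.137):print(z,onz(d,u,v,z,True),'radius',[np.linalg.norm(onz(d,u+r,v,z,True)-onz(d,u-r,v,z,True))/2])
```

```text
[ 302  185   42   48 1529]
322.0 208.5 23.83809471130371
0.125 [0.55383286 0.10361861 0.125     ] radius [np.float64(0.018278865553055156)]
0.131 [0.55350048 0.10545541 0.131     ] radius [np.float64(0.017794265887327975)]
0.137 [0.55316811 0.10729222 0.137     ] radius [np.float64(0.017309666221600736)]
```

>>> drive_tool --deltas '[{"tx": -0.001, "ty": 0, "tz": -0.03, "spin": 0, "hand": 0.07}, {"tx": 0, "ty": 0, "tz": -0.03, "spin": 0, "hand": 0.07}, {"tx": 0, "ty": 0, "tz": -0.02, "spin": 0, "hand": 0.07}, {"tx": 0, "ty": 0, "tz": -0.015, "spin": 0, "hand": 0.07}, {"tx": 0, "ty": 0, "tz": -0.01, "spin": 0, "hand": 0.07}, {"tx": 0, "ty": 0, "tz": -0.007, "spin": 0, "hand": 0.07}, {"tx": 0, "ty": 0, "tz": 0, "spin": 0, "hand": 0.07}, {"tx": 0, "ty": 0, "tz": 0, "spin": 0, "hand": 0.025}, {"tx": 0, "ty": 0, "tz": 0, "spin": 0, "hand": 0.025}, {"tx": 0, "ty": 0, "tz": 0, "spin": 0, "hand": 0.025}, {"tx": 0, "ty": 0, "tz": 0, "spin": 0, "hand": 0.025}, {"tx": 0, "ty": 0, "tz": 0, "spin": 0, "hand": 0.025}, {"tx": 0, "ty": 0, "tz": 0, "spin": 0, "hand": 0.025}, {"tx": 0, "ty": 0, "tz": 0, "spin": 0, "hand": 0.025}, {"tx": 0, "ty": 0, "tz": 0, "spin": 0, "hand": 0.025}]' --grip_force 60

```text
time: 3.7
tcp_pos: [0.5551, 0.102, 0.1195]
ee_rot: [-0.0, 0.641, 0.767, -0.001]
contact_force: [-3.3, -1.2, 6.3]
opening: 0.031
grip_force: 58.9
```

>>> drive_tool --deltas '[{"tx": 0, "ty": 0, "tz": 0.004, "spin": 0, "hand": 0.025}, {"tx": 0, "ty": 0, "tz": 0.004, "spin": 0, "hand": 0.025}, {"tx": 0, "ty": 0, "tz": 0.004, "spin": 0, "hand": 0.025}, {"tx": 0, "ty": 0, "tz": 0.004, "spin": 0, "hand": 0.025}, {"tx": 0, "ty": 0, "tz": 0.002, "spin": 0, "hand": 0.025}, {"tx": 0, "ty": 0, "tz": 0, "spin": 0, "hand": 0.025}, {"tx": 0, "ty": 0, "tz": 0, "spin": 0, "hand": 0.025}]'

```text
time: 4.4
tcp_pos: [0.555, 0.102, 0.1358]
ee_rot: [-0.0, 0.641, 0.767, -0.0]
contact_force: [2.3, -0.7, -11.0]
opening: 0.0305
grip_force: 60.2
```

>>> drive_tool --deltas '[{"tx": 0.0009, "ty": -0.0049, "tz": 0, "spin": 0, "hand": 0.025}, {"tx": 0.0009, "ty": -0.0049, "tz": 0, "spin": 0, "hand": 0.025}, {"tx": 0.0009, "ty": -0.0049, "tz": 0, "spin": 0, "hand": 0.025}, {"tx": 0.0009, "ty": -0.0049, "tz": 0, "spin": 0, "hand": 0.025}, {"tx": 0.0009, "ty": -0.0049, "tz": 0, "spin": 0, "hand": 0.025}, {"tx": 0.0009, "ty": -0.0049, "tz": 0, "spin": 0, "hand": 0.025}, {"tx": 0, "ty": 0, "tz": 0, "spin": 0, "hand": 0.025}, {"tx": 0, "ty": 0, "tz": 0, "spin": 0, "hand": 0.025}]'

```text
time: 5.2
tcp_pos: [0.5599, 0.0745, 0.1357]
ee_rot: [-0.002, 0.642, 0.767, 0.001]
contact_force: [-0.6, 6.4, -10.7]
opening: 0.031
grip_force: 60.1
```

>>> drive_tool --deltas '[{"tx": 0.0003, "ty": -0.002, "tz": 0, "spin": 0, "hand": 0.025}, {"tx": 0, "ty": 0, "tz": 0, "spin": 0, "hand": 0.025}, {"tx": 0, "ty": 0, "tz": -0.004, "spin": 0, "hand": 0.025}, {"tx": 0, "ty": 0, "tz": -0.004, "spin": 0, "hand": 0.025}, {"tx": 0, "ty": 0, "tz": -0.003, "spin": 0, "hand": 0.025}, {"tx": 0, "ty": 0, "tz": 0, "spin": 0, "hand": 0.025}, {"tx": 0, "ty": 0, "tz": 0, "spin": 0, "hand": 0.025}]'

```text
time: 5.9
tcp_pos: [0.5601, 0.0734, 0.125]
ee_rot: [-0.003, 0.642, 0.767, 0.001]
contact_force: [-0.1, 8.6, -8.7]
opening: 0.0311
grip_force: 60.4
```

>>> drive_tool --deltas '[{"tx": 0, "ty": 0, "tz": -0.004, "spin": 0, "hand": 0.025}, {"tx": 0, "ty": 0, "tz": -0.002, "spin": 0, "hand": 0.025}, {"tx": 0, "ty": 0, "tz": 0, "spin": 0, "hand": 0.07}, {"tx": 0, "ty": 0, "tz": 0, "spin": 0, "hand": 0.07}, {"tx": 0, "ty": 0, "tz": 0, "spin": 0, "hand": 0.07}, {"tx": 0, "ty": 0, "tz": 0, "spin": 0, "hand": 0.07}, {"tx": 0, "ty": 0, "tz": 0.03, "spin": 0, "hand": 0.07}, {"tx": 0, "ty": 0, "tz": 0.04, "spin": 0, "hand": 0.07}, {"tx": 0, "ty": 0, "tz": 0.04, "spin": 0, "hand": 0.07}, {"tx": 0, "ty": 0, "tz": 0, "spin": 0, "hand": 0.07}]'

```text
time: 6.9
tcp_pos: [0.5662, 0.0707, 0.2369]
ee_rot: [0.005, 0.641, 0.767, 0.005]
contact_force: [0.9, -0.9, 0.6]
opening: 0.0697
grip_force: 0.0
```

Run:
```python
from h import *
d=snap('wrist','w3');s=snap('scene','s3');e=snap('side','d3');print(status.get_state()['tcp_pos'])
A=d['image'][100:360,200:450]
B=cv2.resize(e['image'][110:275,260:400],None,fx=3.2,fy=3.2,interpolation=2)
C=np.zeros((528,250+448+2,3),np.uint8);C[:260,:250]=A;C[:,250:698]=B[:528]
t=cv2.resize(s['image'][150:270,225:385],None,fx=1.56,fy=1.56);C[270:270+t.shape[0],:t.shape[1]]=t
cv2.imwrite('pics/c3.png',C[:,:,::-1])
k=e['image'][180:225,290:345]; m=(k.max(2)<45).astype(np.uint8);n,l,st,c=cv2.connectedComponentsWithStats(m);i=1+np.argmax(st[1:,4]);kd=c[i]+[290,180]
k=s['image'][190:225,315:355]; m=(k.max(2)<45).astype(np.uint8);n,l,st,c=cv2.connectedComponentsWithStats(m);i=1+np.argmax(st[1:,4]);ks=c[i]+[315,190]
print(ks,kd,tri(ray(s,*ks),ray(e,*kd)))
```

```text
[0.56108766 0.0704678  0.2294739 ]
[328.66115702 204.90082645] [311.49431818 194.41477273] [0.56072861 0.07390834 0.11526758]
```

View pics/c3.png

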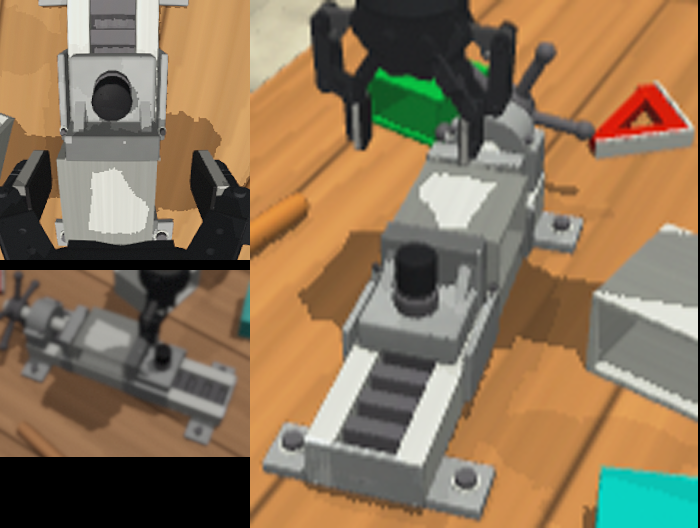

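The knob moved 29 mm and sits at the same height (0.115), so the pin is home; the jaw now meets the tube and one more slot shows behind it. Next is the wheel: close the fingers, turn 90° and come down on the robot side of the arm at −26°.

>>> drive_tool --deltas '[{"tx": -0.0007, "ty": -0.0272, "tz": 0, "spin": -8.2, "hand": 0}, {"tx": -0.0007, "ty": -0.0272, "tz": 0, "spin": -8.2, "hand": 0}, {"tx": -0.0007, "ty": -0.0272, "tz": 0, "spin": -8.2, "hand": 0}, {"tx": -0.0007, "ty": -0.0272, "tz": 0, "spin": -8.2, "hand": 0}, {"tx": -0.0007, "ty": -0.0272, "tz": 0, "spin": -8.2, "hand": 0}, {"tx": -0.0007, "ty": -0.0272, "tz": 0, "spin": -8.2, "hand": 0}, {"tx": -0.0007, "ty": -0.0272, "tz": 0, "spin": -8.2, "hand": 0}, {"tx": -0.0007, "ty": -0.0272, "tz": 0, "spin": -8.2, "hand": 0}, {"tx": -0.0007, "ty": -0.0272, "tz": 0, "spin": -8.2, "hand": 0}, {"tx": -0.0007, "ty": -0.0272, "tz": 0, "spin": -8.2, "hand": 0}, {"tx": -0.0007, "ty": -0.0272, "tz": 0, "spin": -8, "hand": 0}, {"tx": 0, "ty": 0, "tz": 0, "spin": 0, "hand": 0}, {"tx": 0, "ty": 0, "tz": 0, "spin": 0, "hand": 0}]'

```text
time: 8.35
tcp_pos: [0.5523, -0.2283, 0.2272]
ee_rot: [-0.001, 0.996, 0.089, -0.002]
contact_force: [0.0, 0.3, 0.3]
opening: 0.0001
grip_force: 0.0
```

Run:
```python
from h import *
st=status.get_state();print(st['q'],st['contact_force'],st['tcp_pos'],env.tips_ahead)
d=snap('wrist','w4');hub=[.6124,-.2184,.093];print('hub',proj(d,hub,True))
X=np.array([.984,.176]);
for a in(-26.5,45.5,117.5,-98.5):
    r=np.radians(a);p=[*(np.array(hub[:2])+X*.0735*np.sin(r)),.093+.0735*np.cos(r)];print(a,proj(d,p,True))
```

```text
[-4.65091395e-01  2.80636862e-01  1.71843966e+00  6.36928602e-04
  1.14657405e+00  9.26930833e-01] [0.02007217 0.34393119 0.31263033] [ 0.55226256 -0.22826529  0.22720068] 0.019
hub (np.float64(320.4667939372554), np.float64(127.06842179113235))
-26.5 (np.float64(320.14031258089875), np.float64(183.04208269171792))
45.5 (np.float64(320.46106304204477), np.float64(52.436861872425425))
117.5 (np.float64(320.6900830893995), np.float64(57.147452152535635))
-98.5 (np.float64(320.33181423930796), np.float64(207.3938626750135))
```

View pics/w4.png

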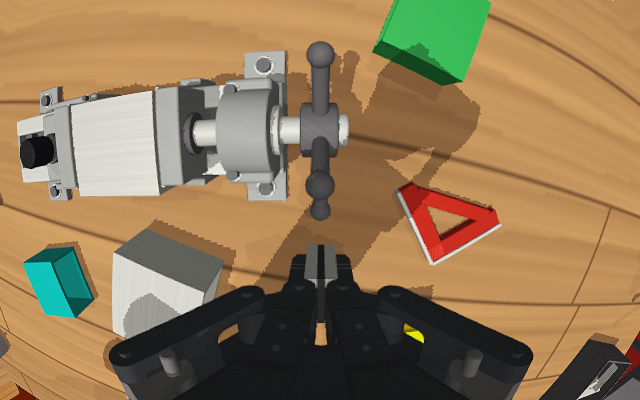

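The balls at (320,54), (320,185) and (320,210) match the prediction within 3 px, and the closed fingers at (320,250) line up with the wheel plane. Descend and make the first push.

>>> drive_tool --deltas '[{"tx": 0, "ty": 0, "tz": -0.03, "spin": 0, "hand": 0}, {"tx": 0, "ty": 0, "tz": -0.03, "spin": 0, "hand": 0}, {"tx": 0, "ty": 0, "tz": -0.01, "spin": 0, "hand": 0}, {"tx": 0, "ty": 0, "tz": 0, "spin": 0, "hand": 0}, {"tx": 0.0089, "ty": 0.0016, "tz": 0, "spin": 0, "hand": 0}, {"tx": 0.0089, "ty": 0.0016, "tz": 0, "spin": 0, "hand": 0}, {"tx": 0.0089, "ty": 0.0016, "tz": 0, "spin": 0, "hand": 0}, {"tx": 0.0089, "ty": 0.0016, "tz": 0, "spin": 0, "hand": 0}, {"tx": 0.0089, "ty": 0.0016, "tz": 0, "spin": 0, "hand": 0}, {"tx": 0.0089, "ty": 0.0016, "tz": 0, "spin": 0, "hand": 0}, {"tx": 0.0089, "ty": 0.0016, "tz": 0, "spin": 0, "hand": 0}, {"tx": 0.0089, "ty": 0.0016, "tz": 0, "spin": 0, "hand": 0}, {"tx": 0.0089, "ty": 0.0016, "tz": 0, "spin": 0, "hand": 0}, {"tx": 0.0089, "ty": 0.0016, "tz": 0, "spin": 0, "hand": 0}, {"tx": 0, "ty": 0, "tz": 0, "spin": 0, "hand": 0}]'

```text
time: 9.9
tcp_pos: [0.6447, -0.2121, 0.1595]
ee_rot: [0.0, 0.996, 0.089, 0.002]
contact_force: [-0.0, 0.5, 0.5]
opening: -0.0001
grip_force: 0.0
```

>>> drive_tool --deltas '[{"tx": -0.004, "ty": 0.0, "tz": 0.025, "spin": 0, "hand": 0}, {"tx": 0, "ty": 0, "tz": 0.025, "spin": 0, "hand": 0}, {"tx": -0.03, "ty": -0.005, "tz": 0, "spin": 0, "hand": 0}, {"tx": -0.03, "ty": -0.005, "tz": 0, "spin": 0, "hand": 0}, {"tx": -0.026, "ty": -0.004, "tz": 0, "spin": 0, "hand": 0}, {"tx": 0, "ty": 0, "tz": 0, "spin": 0, "hand": 0}]'

```text
time: 10.5
tcp_pos: [0.551, -0.2266, 0.2098]
ee_rot: [0.0, 0.996, 0.088, 0.001]
contact_force: [1.0, -0.5, -0.0]
opening: -0.0
grip_force: 0.0
```

```bash
cat > ang.py <<'E'
from h import *
# dark arm balls seen by the side camera: blobs of dark grey, cast onto the wheel plane
def balls(d,hub,Y,X):
    im=d['image'].astype(int);m=((im.max(2)<115)&(im.max(2)-im.min(2)<14)).astype(np.uint8)
    out=[]
    vv,uu=np.nonzero(m)
    for u,v in zip(uu,vv):
        o,r=ray(d,u,v);t=((hub[:2]-o[:2])@Y)/(r[:2]@Y);p=o+t*r
        x=(p[:2]-hub[:2])@X;z=p[2]-.093;rr=np.hypot(x,z)
        if .055<rr<.083 and z>-.02: out.append(np.degrees(np.arctan2(x,z)))
    h,_=np.histogram(out,np.arange(-110,111,4));return [(int(-108+4*i),int(n)) for i,n in enumerate(h) if n]
E
python3 - <<'E'
from ang import *
Y=np.array([-.176,.984]);X=np.array([.984,.176]);hub=np.array([.6124,-.2184,.093])
for f in('side0',):print(f,balls(load(f),hub,Y,X))
d=snap('side','d5');print('now',balls(d,hub+np.r_[Y*.0024,0],Y,X));print(balls(snap('scene','s5'),hub+np.r_[Y*.0024,0],Y,X));print(status.get_state()['tcp_pos'])
E
```

```text
side0 [(-104, 6), (-100, 12), (-96, 12), (-92, 3), (-32, 9), (-28, 13), (-24, 11), (40, 6), (44, 12), (48, 11), (52, 2)]
now [(-104, 4), (-100, 13), (-96, 13), (-92, 7), (-32, 5), (-28, 13), (-24, 12), (-20, 4), (40, 3), (44, 11), (48, 10), (52, 7)]
[(-108, 1), (-104, 5), (-100, 5), (-96, 5), (-92, 5), (-88, 1), (-36, 2), (-32, 4), (-28, 7), (-24, 7), (44, 8), (48, 7), (52, 7), (56, 2)]
[ 0.55379786 -0.22678342  0.21042226]
```

>>> drive_tool --deltas '[{"tx": 0, "ty": 0, "tz": -0.03, "spin": 0, "hand": 0}, {"tx": 0, "ty": 0, "tz": -0.022, "spin": 0, "hand": 0}, {"tx": 0, "ty": 0, "tz": 0, "spin": 0, "hand": 0}, {"tx": 0.0089, "ty": 0.0016, "tz": 0, "spin": 0, "hand": 0}, {"tx": 0.0089, "ty": 0.0016, "tz": 0, "spin": 0, "hand": 0}, {"tx": 0.0089, "ty": 0.0016, "tz": 0, "spin": 0, "hand": 0}, {"tx": 0.0089, "ty": 0.0016, "tz": 0, "spin": 0, "hand": 0}, {"tx": 0.0089, "ty": 0.0016, "tz": 0, "spin": 0, "hand": 0}, {"tx": 0.0089, "ty": 0.0016, "tz": 0, "spin": 0, "hand": 0}, {"tx": 0.0089, "ty": 0.0016, "tz": 0, "spin": 0, "hand": 0}, {"tx": 0.0089, "ty": 0.0016, "tz": 0, "spin": 0, "hand": 0}, {"tx": 0.0089, "ty": 0.0016, "tz": 0, "spin": 0, "hand": 0}, {"tx": 0.0089, "ty": 0.0016, "tz": 0, "spin": 0, "hand": 0}, {"tx": 0, "ty": 0, "tz": 0, "spin": 0, "hand": 0}]'

```text
time: 12.0
tcp_pos: [0.6441, -0.2102, 0.1578]
ee_rot: [0.0, 0.996, 0.089, 0.002]
contact_force: [-0.6, 0.3, -0.3]
opening: -0.0001
grip_force: 0.0
```

>>> drive_tool --deltas '[{"tx": -0.004, "ty": 0.0, "tz": 0.026, "spin": 0, "hand": 0}, {"tx": 0, "ty": 0, "tz": 0.026, "spin": 0, "hand": 0}, {"tx": -0.03, "ty": -0.005, "tz": 0, "spin": 0, "hand": 0}, {"tx": -0.03, "ty": -0.005, "tz": 0, "spin": 0, "hand": 0}, {"tx": -0.026, "ty": -0.004, "tz": 0, "spin": 0, "hand": 0}, {"tx": 0, "ty": 0, "tz": 0, "spin": 0, "hand": 0}]'

```text
time: 12.6
tcp_pos: [0.55, -0.2246, 0.2098]
ee_rot: [0.0, 0.996, 0.088, 0.001]
contact_force: [1.0, 0.7, -0.5]
opening: 0.0
grip_force: 0.0
```

Run:
```python
from ang import *
Y=np.array([-.176,.984]);X=np.array([.984,.176]);hub=np.array([.6124,-.2184,.093])
d=snap('side','d6');print('now',balls(d,hub+np.r_[Y*.005,0],Y,X));print(status.get_state()['tcp_pos'])
d=snap('wrist','w6');im=d['image']
A=im[20:260,0:420]
e=load('w4')['image'][20:260,0:420]
cv2.imwrite('pics/c6.png',np.vstack([e,A])[:,:,::-1])
```

```text
now [(-104, 3), (-100, 11), (-96, 13), (-92, 8), (-32, 3), (-28, 13), (-24, 13), (-20, 6), (44, 9), (48, 11), (52, 7), (56, 1)]
[ 0.55174095 -0.22472816  0.21018819]
```

View pics/c6.png

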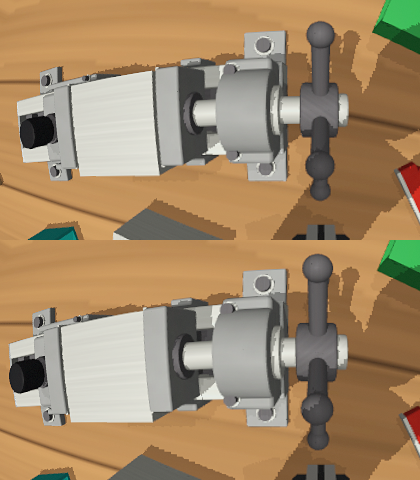

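The screw jaw has advanced to the tube (lower half: jaw at (155,360) against the tube, wheel nearer the nut), so the wheel is turning. For push 3 I'll go stepwise and read the force.

>>> drive_tool --deltas '[{"tx": 0, "ty": 0, "tz": -0.03, "spin": 0, "hand": 0}, {"tx": 0, "ty": 0, "tz": -0.022, "spin": 0, "hand": 0}, {"tx": 0, "ty": 0, "tz": 0, "spin": 0, "hand": 0}, {"tx": 0.0089, "ty": 0.0016, "tz": 0, "spin": 0, "hand": 0}, {"tx": 0.0089, "ty": 0.0016, "tz": 0, "spin": 0, "hand": 0}, {"tx": 0.0089, "ty": 0.0016, "tz": 0, "spin": 0, "hand": 0}, {"tx": 0.0089, "ty": 0.0016, "tz": 0, "spin": 0, "hand": 0}, {"tx": 0.0089, "ty": 0.0016, "tz": 0, "spin": 0, "hand": 0}, {"tx": 0.0089, "ty": 0.0016, "tz": 0, "spin": 0, "hand": 0}, {"tx": 0, "ty": 0, "tz": 0, "spin": 0, "hand": 0}]'

```text
time: 13.7
tcp_pos: [0.6067, -0.2146, 0.1573]
ee_rot: [0.0, 0.996, 0.089, 0.001]
contact_force: [0.3, 0.3, 0.9]
opening: 0.0001
grip_force: 0.4
```

>>> drive_tool --deltas '[{"tx": 0.006, "ty": 0.0011, "tz": 0, "spin": 0, "hand": 0}, {"tx": 0.006, "ty": 0.0011, "tz": 0, "spin": 0, "hand": 0}, {"tx": 0.006, "ty": 0.0011, "tz": 0, "spin": 0, "hand": 0}]'

```text
time: 14.0
tcp_pos: [0.6201, -0.2117, 0.1553]
ee_rot: [-0.001, 0.996, 0.089, -0.004]
contact_force: [-6.9, -2.6, -0.6]
opening: 0.0002
grip_force: 3.1
```

>>> drive_tool --deltas '[{"tx": 0.006, "ty": 0.0011, "tz": 0, "spin": 0, "hand": 0}, {"tx": 0.006, "ty": 0.0011, "tz": 0, "spin": 0, "hand": 0}, {"tx": 0.006, "ty": 0.0011, "tz": 0, "spin": 0, "hand": 0}]'

```text
time: 14.3
tcp_pos: [0.6382, -0.2085, 0.1555]
ee_rot: [-0.001, 0.996, 0.089, -0.004]
contact_force: [-6.3, -1.9, 1.5]
opening: 0.0003
grip_force: 2.9
```

>>> drive_tool --deltas '[{"tx": 0.004, "ty": 0.0007, "tz": 0, "spin": 0, "hand": 0}, {"tx": 0.003, "ty": 0.0006, "tz": 0, "spin": 0, "hand": 0}, {"tx": 0, "ty": 0, "tz": 0, "spin": 0, "hand": 0}]'

```text
time: 14.6
tcp_pos: [0.6468, -0.2071, 0.1563]
ee_rot: [-0.0, 0.996, 0.089, -0.002]
contact_force: [-4.0, -1.3, 0.3]
opening: 0.0001
grip_force: 1.9
```

>>> drive_tool --deltas '[{"tx": -0.004, "ty": -0.0007, "tz": 0, "spin": 0, "hand": 0}, {"tx": -0.002, "ty": 0.0, "tz": 0.026, "spin": 0, "hand": 0}, {"tx": 0, "ty": 0, "tz": 0.026, "spin": 0, "hand": 0}, {"tx": -0.03, "ty": -0.005, "tz": 0, "spin": 0, "hand": 0}, {"tx": -0.03, "ty": -0.005, "tz": 0, "spin": 0, "hand": 0}, {"tx": -0.026, "ty": -0.004, "tz": 0, "spin": 0, "hand": 0}, {"tx": 0, "ty": 0, "tz": 0, "spin": 0, "hand": 0}]'

```text
time: 15.3
tcp_pos: [0.5539, -0.2217, 0.2092]
ee_rot: [-0.0, 0.996, 0.088, 0.0]
contact_force: [1.0, 0.9, 0.3]
opening: 0.0
grip_force: 0.0
```

Run:
```python
from ang import *
Y=np.array([-.176,.984]);X=np.array([.984,.176]);hub=np.array([.6124,-.2184,.093])
d=snap('side','d7');print('now',balls(d,hub+np.r_[Y*.007,0],Y,X));print(status.get_state()['tcp_pos'])
```

```text
now [(-104, 1), (-100, 10), (-96, 12), (-92, 13), (-88, 1), (-28, 9), (-24, 14), (-20, 11), (44, 9), (48, 9), (52, 10), (56, 2)]
[ 0.55570422 -0.2217516   0.20964513]
```

>>> drive_tool --deltas '[{"tx": 0, "ty": 0, "tz": -0.03, "spin": 0, "hand": 0}, {"tx": 0, "ty": 0, "tz": -0.022, "spin": 0, "hand": 0}, {"tx": 0, "ty": 0, "tz": 0, "spin": 0, "hand": 0}, {"tx": 0.004, "ty": 0.0007, "tz": 0, "spin": 0, "hand": 0}, {"tx": 0.004, "ty": 0.0007, "tz": 0, "spin": 0, "hand": 0}, {"tx": 0.004, "ty": 0.0007, "tz": 0, "spin": 0, "hand": 0}]'

```text
time: 15.95
tcp_pos: [0.5671, -0.22, 0.1591]
ee_rot: [0.0, 0.996, 0.09, -0.002]
contact_force: [-9.2, 0.0, 8.6]
opening: -0.0002
grip_force: 4.5
```

>>> drive_tool --deltas '[{"tx": 0.003, "ty": 0.0005, "tz": 0, "spin": 0, "hand": 0}, {"tx": 0.003, "ty": 0.0005, "tz": 0, "spin": 0, "hand": 0}, {"tx": 0.003, "ty": 0.0005, "tz": 0, "spin": 0, "hand": 0}]'

```text
time: 16.25
tcp_pos: [0.5761, -0.2183, 0.1594]
ee_rot: [0.0, 0.996, 0.09, -0.002]
contact_force: [-8.0, 0.1, 5.9]
opening: -0.0002
grip_force: 3.7
```

>>> drive_tool --deltas '[{"tx": 0.003, "ty": 0.0005, "tz": 0, "spin": 0, "hand": 0}, {"tx": 0.003, "ty": 0.0005, "tz": 0, "spin": 0, "hand": 0}, {"tx": 0.003, "ty": 0.0005, "tz": 0, "spin": 0, "hand": 0}]'

```text
time: 16.55
tcp_pos: [0.5853, -0.2167, 0.1594]
ee_rot: [0.0, 0.996, 0.09, -0.001]
contact_force: [-7.4, 0.4, 5.1]
opening: 0.0
grip_force: 3.4
```

>>> drive_tool --deltas '[{"tx": 0.003, "ty": 0.0005, "tz": 0, "spin": 0, "hand": 0}, {"tx": 0.003, "ty": 0.0005, "tz": 0, "spin": 0, "hand": 0}, {"tx": 0.003, "ty": 0.0005, "tz": 0, "spin": 0, "hand": 0}]'

```text
time: 16.85
tcp_pos: [0.5944, -0.2151, 0.1593]
ee_rot: [0.0, 0.996, 0.089, -0.001]
contact_force: [-7.1, 0.1, 5.7]
opening: 0.0001
grip_force: 3.3
```

>>> drive_tool --deltas '[{"tx": 0.003, "ty": 0.0005, "tz": 0, "spin": 0, "hand": 0}, {"tx": 0.003, "ty": 0.0005, "tz": 0, "spin": 0, "hand": 0}]'

```text
time: 17.05
tcp_pos: [0.6004, -0.214, 0.1593]
ee_rot: [-0.0, 0.996, 0.09, -0.001]
contact_force: [-7.0, -0.2, 4.1]
opening: -0.0003
grip_force: 3.6
```

>>> drive_tool --deltas '[{"tx": 0.003, "ty": 0.0005, "tz": 0, "spin": 0, "hand": 0}, {"tx": 0.003, "ty": 0.0005, "tz": 0, "spin": 0, "hand": 0}]'

```text
time: 17.25
tcp_pos: [0.6049, -0.2132, 0.1589]
ee_rot: [-0.0, 0.996, 0.09, -0.003]
contact_force: [-9.7, -0.6, 5.5]
opening: -0.0001
grip_force: 5.1
```

>>> drive_tool --deltas '[{"tx": 0.003, "ty": 0.0005, "tz": 0, "spin": 0, "hand": 0}, {"tx": 0.003, "ty": 0.0005, "tz": 0, "spin": 0, "hand": 0}]'

```text
time: 17.45
tcp_pos: [0.6102, -0.2121, 0.1582]
ee_rot: [-0.001, 0.996, 0.09, -0.004]
contact_force: [-10.0, -0.4, 3.5]
opening: -0.0001
grip_force: 5.2
```

>>> drive_tool --deltas '[{"tx": 0.003, "ty": 0.0005, "tz": 0, "spin": 0, "hand": 0}, {"tx": 0.003, "ty": 0.0005, "tz": 0, "spin": 0, "hand": 0}]'

```text
time: 17.65
tcp_pos: [0.6151, -0.211, 0.1573]
ee_rot: [-0.001, 0.996, 0.09, -0.005]
contact_force: [-11.1, -0.9, 1.2]
opening: 0.0004
grip_force: 5.4
```

>>> drive_tool --deltas '[{"tx": 0.003, "ty": 0.0005, "tz": 0, "spin": 0, "hand": 0}, {"tx": 0.003, "ty": 0.0005, "tz": 0, "spin": 0, "hand": 0}, {"tx": 0.003, "ty": 0.0005, "tz": 0, "spin": 0, "hand": 0}]'

```text
time: 17.95
tcp_pos: [0.6216, -0.2096, 0.1553]
ee_rot: [-0.001, 0.996, 0.09, -0.008]
contact_force: [-12.6, -2.4, 1.1]
opening: -0.0
grip_force: 5.6
```

>>> drive_tool --deltas '[{"tx": 0.003, "ty": 0.0005, "tz": 0, "spin": 0, "hand": 0}, {"tx": 0.003, "ty": 0.0005, "tz": 0, "spin": 0, "hand": 0}, {"tx": 0.003, "ty": 0.0005, "tz": 0, "spin": 0, "hand": 0}]'

```text
time: 18.25
tcp_pos: [0.6321, -0.2089, 0.1566]
ee_rot: [-0.0, 0.996, 0.09, -0.006]
contact_force: [-11.5, -3.4, 4.0]
opening: -0.0
grip_force: 5.2
```

>>> drive_tool --deltas '[{"tx": 0.003, "ty": 0.0005, "tz": 0, "spin": 0, "hand": 0}, {"tx": 0.003, "ty": 0.0005, "tz": 0, "spin": 0, "hand": 0}, {"tx": 0.003, "ty": 0.0005, "tz": 0, "spin": 0, "hand": 0}]'

```text
time: 18.55
tcp_pos: [0.6425, -0.2079, 0.1577]
ee_rot: [0.001, 0.996, 0.09, -0.005]
contact_force: [-9.0, -3.7, 3.3]
opening: -0.0004
grip_force: 4.8
```

>>> drive_tool --deltas '[{"tx": 0.003, "ty": 0.0005, "tz": 0, "spin": 0, "hand": 0}, {"tx": -0.004, "ty": -0.0007, "tz": 0, "spin": 0, "hand": 0}, {"tx": -0.002, "ty": 0.0, "tz": 0.026, "spin": 0, "hand": 0}, {"tx": 0, "ty": 0, "tz": 0.026, "spin": 0, "hand": 0}, {"tx": -0.03, "ty": -0.005, "tz": 0, "spin": 0, "hand": 0}, {"tx": -0.03, "ty": -0.005, "tz": 0, "spin": 0, "hand": 0}, {"tx": -0.026, "ty": -0.004, "tz": 0, "spin": 0, "hand": 0}, {"tx": 0, "ty": 0, "tz": 0, "spin": 0, "hand": 0}]'

```text
time: 19.35
tcp_pos: [0.5556, -0.2211, 0.2107]
ee_rot: [0.0, 0.996, 0.089, 0.001]
contact_force: [0.2, -0.1, -0.7]
opening: 0.0002
grip_force: 0.0
```

Run:
```python
from ang import *
Y=np.array([-.176,.984]);X=np.array([.984,.176]);hub=np.array([.6124,-.2184,.093])
d=snap('side','d8');print('now',balls(d,hub+np.r_[Y*.0095,0],Y,X));print(status.get_state()['tcp_pos'])
```

```text
now [(-104, 5), (-100, 13), (-96, 13), (-92, 5), (-32, 7), (-28, 14), (-24, 12), (-20, 1), (40, 4), (44, 10), (48, 11), (52, 4)]
[ 0.55736196 -0.22116433  0.2110246 ]
```

>>> drive_tool --deltas '[{"tx": -0.008, "ty": 0.001, "tz": 0, "spin": 0, "hand": 0}, {"tx": 0, "ty": 0, "tz": -0.03, "spin": 0, "hand": 0}, {"tx": 0, "ty": 0, "tz": -0.022, "spin": 0, "hand": 0}, {"tx": 0, "ty": 0, "tz": 0, "spin": 0, "hand": 0}, {"tx": 0.004, "ty": 0.0007, "tz": 0, "spin": 0, "hand": 0}, {"tx": 0.004, "ty": 0.0007, "tz": 0, "spin": 0, "hand": 0}, {"tx": 0.004, "ty": 0.0007, "tz": 0, "spin": 0, "hand": 0}]'

```text
time: 20.1
tcp_pos: [0.5601, -0.2185, 0.1591]
ee_rot: [0.001, 0.996, 0.09, -0.002]
contact_force: [-12.1, -2.5, 11.1]
opening: -0.0002
grip_force: 6.3
```

>>> drive_tool --deltas '[{"tx": 0.003, "ty": 0.0005, "tz": 0, "spin": 0, "hand": 0}, {"tx": 0.003, "ty": 0.0005, "tz": 0, "spin": 0, "hand": 0}, {"tx": 0.003, "ty": 0.0005, "tz": 0, "spin": 0, "hand": 0}]'

```text
time: 20.4
tcp_pos: [0.5659, -0.2169, 0.1594]
ee_rot: [-0.0, 0.996, 0.09, -0.006]
contact_force: [-16.9, -1.4, 10.3]
opening: 0.0001
grip_force: 7.7
```

>>> drive_tool --deltas '[{"tx": 0.003, "ty": 0.0005, "tz": 0, "spin": 0, "hand": 0}, {"tx": 0.003, "ty": 0.0005, "tz": 0, "spin": 0, "hand": 0}]'

```text
time: 20.6
tcp_pos: [0.5722, -0.2157, 0.1593]
ee_rot: [-0.0, 0.996, 0.09, -0.005]
contact_force: [-13.6, -0.7, 11.2]
opening: -0.0002
grip_force: 6.8
```

>>> drive_tool --deltas '[{"tx": 0.003, "ty": 0.0005, "tz": 0, "spin": 0, "hand": 0}, {"tx": 0.003, "ty": 0.0005, "tz": 0, "spin": 0, "hand": 0}, {"tx": 0.003, "ty": 0.0005, "tz": 0, "spin": 0, "hand": 0}]'

```text
time: 20.9
tcp_pos: [0.5818, -0.214, 0.1591]
ee_rot: [-0.0, 0.996, 0.09, -0.004]
contact_force: [-12.5, 0.1, 9.8]
opening: 0.0002
grip_force: 6.3
```

>>> drive_tool --deltas '[{"tx": 0.003, "ty": 0.0005, "tz": 0, "spin": 0, "hand": 0}, {"tx": 0.003, "ty": 0.0005, "tz": 0, "spin": 0, "hand": 0}]'

```text
time: 21.1
tcp_pos: [0.588, -0.2129, 0.1591]
ee_rot: [-0.0, 0.996, 0.09, -0.004]
contact_force: [-10.7, 0.6, 7.3]
opening: 0.0003
grip_force: 5.4
```

>>> drive_tool --deltas '[{"tx": 0.003, "ty": 0.0005, "tz": 0, "spin": 0, "hand": 0}, {"tx": 0.003, "ty": 0.0005, "tz": 0, "spin": 0, "hand": 0}, {"tx": 0.003, "ty": 0.0005, "tz": 0, "spin": 0, "hand": 0}]'

```text
time: 21.4
tcp_pos: [0.5972, -0.2112, 0.1591]
ee_rot: [-0.001, 0.996, 0.09, -0.004]
contact_force: [-11.6, 0.2, 7.0]
opening: 0.0001
grip_force: 5.5
```

About 0.83 N m now, which is properly tight. Back off and rise clear.

>>> drive_tool --deltas '[{"tx": -0.008, "ty": -0.0014, "tz": 0, "spin": 0, "hand": 0}, {"tx": -0.015, "ty": -0.0027, "tz": 0, "spin": 0, "hand": 0}, {"tx": -0.03, "ty": -0.005, "tz": 0.01, "spin": 0, "hand": 0}, {"tx": -0.03, "ty": -0.005, "tz": 0.04, "spin": 0, "hand": 0}, {"tx": 0, "ty": 0, "tz": 0.045, "spin": 0, "hand": 0}, {"tx": 0, "ty": 0, "tz": 0.04, "spin": 0, "hand": 0}, {"tx": 0, "ty": 0, "tz": 0, "spin": 0, "hand": 0}, {"tx": 0, "ty": 0, "tz": 0, "spin": 0, "hand": 0}]'

```text
time: 22.2
tcp_pos: [0.5185, -0.2259, 0.2949]
ee_rot: [0.002, 0.996, 0.089, 0.003]
contact_force: [-0.7, -0.6, -1.0]
opening: 0.0004
grip_force: 0.0
```

Run:
```python
from ang import *
s=snap('scene','s9');e=snap('side','d9');print(status.get_state()['contact_force'])
Y=np.array([-.176,.984]);X=np.array([.984,.176]);hub=np.array([.6124,-.2184,.093])
print(balls(e,hub+np.r_[Y*.0105,0],Y,X))
C=np.hstack([cv2.resize(s['image'][130:340,180:500],(480,315)),cv2.resize(e['image'][110:275,260:400],(267,315))]);cv2.imwrite('pics/c9.png',C[:,:,::-1])
```

```text
[-0.23575855  1.03372138 -0.02204592]
[(-76, 2), (-72, 11), (-68, 12), (-64, 8), (-4, 1), (0, 16), (4, 8), (8, 11), (72, 5), (76, 10), (80, 10), (84, 5)]
```

View pics/c9.png

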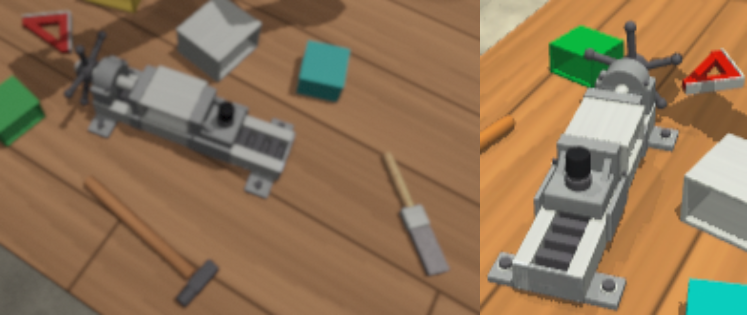

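The tube lies flat between both jaws (left (172,90)), one arm stands upright, and the hammer, brush and magnet square are undisturbed. I'm handing in.

```bash
python3 -c "
from plant import env
print(env.sign_off())"
```

```text
the job is handed in; nothing more can be done
None
```

The job is handed in, though no verdict came back: the stop jaw is one notch nearer the wheel with its pin home, the wheel is wound to about 0.83 N m by my force estimate, the tube lies flat and clamped, the arm is clear and the bystanders are where they lay.

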